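# Pack two lunch boxes at the kitchen table

## Task

Pack the two lunch boxes: the red apple, the pink-lidded yoghurt and the juice carton go into the blue box, the green apple and the snack tub into the yellow box. Lay the carton and the tub flat and lengthways in the long compartments, and stand each apple and the yoghurt upright on the floor of a free small compartment, one to a compartment. Set things down rather than dropping them, and leave the spare purple-lidded yoghurt and the mandarin where they stand.

Things in the scene. Friction and masses are not known exactly. Their poses are not given: they have to be found in the camera images.
- blue_box: Blue open lunch box, loose, 0.5 kg. Origin: centre of underside. Outside, mm: 165 (x) by 224 (y) by 45 high; floor 4 thick, walls 3, dividers 3, tops at z 38. Long compartment 159 (x) by 100 (y), centred at x 0, y -59; two small ones, each 78 by 115, centred at x +40.5 and x -40.5, y +51.5. All three start empty. Yaw within 0.2 rad.
- yellow_box: Yellow open lunch box, loose, 0.5 kg. Origin: centre of underside. Outside, mm: 165 (x) by 224 (y) by 45 high; floor 4 thick, walls 3, dividers 3, tops at z 38. Long compartment 159 (x) by 100 (y), centred at x 0, y -59; two small ones, each 78 by 115, centred at x +40.5 and x -40.5, y +51.5. The one at x -40.5 holds two fixed red cheeses, 19 high; the others are free. Yaw within 0.2 rad.
- red_apple: red apple standing stalk up on a small flat base: 60 mm across at its widest, 30 mm above its base; 55 mm high without the stalk (9 mm more, with a leaf). About 0.11 kg. Origin: centre of its underside, z up.
- green_apple: green apple standing stalk up on a small flat base: 60 mm across at its widest, 30 mm above its base; 55 mm high without the stalk (9 mm more, with a leaf). About 0.11 kg. Origin: centre of its underside, z up.
- pink_yoghurt: closed yoghurt pot with a pink lid and band, white body, standing upright on the table: 58 mm high, round, 48 mm across at the foot, widening to 55 mm at 54 mm height, lid 59 mm across and 4 mm thick at the top with a small pull tab on one side. About 0.135 kg. Origin: centre of its underside, z up.
- carton: small white drinks carton with a green band, an orange spot and a red straw on its upper face, lying flat on the table: 104 (x, its length) by 42 (y) by 36 mm high as it lies. About 0.15 kg. Origin: centre of its underside as it lies; x along its length, z up.
- tub: closed white snack tub with a teal lid, lying flat on the table: lid 96 (x, its length) by 47 (y) mm and 7 mm thick at the top, body 92 by 43 mm; 38 mm high in all. About 0.12 kg. Origin: centre of its underside; x along its length, z up.
- purple_yoghurt: closed yoghurt pot with a purple lid and band, white body, standing upright on the table: 58 mm high, round, 48 mm across at the foot, widening to 55 mm at 54 mm height, lid 59 mm across and 4 mm thick at the top with a small pull tab on one side. A spare, not to be packed. Origin: centre of its underside, z up.
- mandarin: orange mandarin, 58 mm across, 45 mm high, on a small flat base. A spare, not to be packed. Origin: centre of its underside.

How it is judged (in metres and radians):
At the end, for the whole second after the job is handed in: Each of the five stands or lies level on the floor of its right compartment (in effect anywhere inside it; carton and tub within 0.4 rad of lengthways, tilt under 0.15 rad); boxes level on the table, all at rest; spare yoghurt and mandarin upright, moved under 20 mm (z of red_apple in the frame of blue_box between -0.002 and 0.01 m and angle between each of red_apple, pink_yoghurt, green_apple, carton, tub, purple_yoghurt, mandarin's own z axis and vertical below 0.15 rad and linear speed of each of red_apple, pink_yoghurt, green_apple, carton, tub, blue_box, yellow_box below 0.02 m/s and angular speed of each of red_apple, pink_yoghurt, green_apple, carton, tub, blue_box, yellow_box below 0.2 rad/s and ((x of red_apple in the frame of blue_box between 0.0275 and 0.0535 m and y of red_apple in the frame of blue_box between 0.0175 and 0.0855 m) or (x of red_apple in the frame of blue_box between -0.0535 and -0.0275 m and y of red_apple in the frame of blue_box between 0.0175 and 0.0855 m)) and z of pink_yoghurt in the frame of blue_box between -0.002 and 0.01 m and ((x of pink_yoghurt in the frame of blue_box between 0.0275 and 0.0535 m and y of pink_yoghurt in the frame of blue_box between 0.0175 and 0.0855 m) or (x of pink_yoghurt in the frame of blue_box between -0.0535 and -0.0275 m and y of pink_yoghurt in the frame of blue_box between 0.0175 and 0.0855 m)) and z of green_apple in the frame of yellow_box between -0.002 and 0.01 m and x of green_apple in the frame of yellow_box between 0.0275 and 0.0535 m and y of green_apple in the frame of yellow_box between 0.0175 and 0.0855 m and z of carton in the frame of blue_box between -0.002 and 0.01 m and y of carton in the frame of blue_box between -0.092 and -0.026 m and x of carton in the frame of blue_box between -0.036 and 0.036 m and angle between the x axis of carton and the x axis of blue_box, either way round below 0.4 rad and z of tub in the frame of yellow_box between -0.002 and 0.01 m and y of tub in the frame of yellow_box between -0.092 and -0.026 m and x of tub in the frame of yellow_box between -0.036 and 0.036 m and angle between the x axis of tub and the x axis of yellow_box, either way round below 0.4 rad and angle between each of blue_box, yellow_box's own z axis and vertical below 0.05 rad and height (world z) of each of blue_box, yellow_box below 0.006 m and distance of each of purple_yoghurt, mandarin from where it was at the start of the episode below 0.02 m); the robot touches nothing.
It fails at once if the purple-lidded yoghurt or the mandarin is knocked over or shifted by more than 20 mm (distance of any of purple_yoghurt, mandarin from where it was at the start of the episode above 0.02 m or angle between any of purple_yoghurt, mandarin's own z axis and vertical above 0.3 rad).
It fails at once if one of the things to pack is dropped from more than about 30 mm (in free fall that high up) ((height (world z) of red_apple above 0.036 m and contact force between red_apple and anything else below 0.005 N) or (height (world z) of green_apple above 0.036 m and contact force between green_apple and anything else below 0.005 N) or (height (world z) of pink_yoghurt above 0.036 m and contact force between pink_yoghurt and anything else below 0.005 N) or (height (world z) of carton above 0.036 m and contact force between carton and anything else below 0.005 N) or (height (world z) of tub above 0.036 m and contact force between tub and anything else below 0.005 N)).
It also fails if it takes over 128 s, if anything falls off the work surface, if the arm or the gripper's body presses on something with over 40 N, if the wrist force passes 120 N, or if a joint passes its speed limit or range.

## Robot

A 6-joint arm with a two-finger parallel gripper is mounted at the origin on the work surface. World frame = base frame: x ahead of the robot, y to its left, z up, the work surface at z = 0. Lengths are in mm, angles in rad, forces in N, time in s.
With the tool pointing down it reaches from about 250 to 725 mm from the base axis. Payload 4 kg.
Tool frame: the origin (TCP) lies midway between the tips of the shut fingers; the grasp point (between the pads) lies ctrl.grip_point_offset behind it (ctrl.grip_point_offset is the distance from the TCP to the grasp point, in mm); z points along the fingers, y is the line along which they close (so a half turn about z gives the same grasp; the last joint's range is limited). The gripper opens to 85 mm and grips with 20 to 120 N. Pads are 22 mm wide; open, the fingers measure 114 mm over their backs; the gripper's body (76 mm by 85 mm) begins 54 mm behind the grasp point. The pads swing forward as they close: fully open they stand 13 mm farther back than shut.
Start: joints at [-1.226, 0.241, 0.005, 1.335, 0, 1.571], TCP at [169.002, -470.572, 231.306] pointing down, gripper open.
Joint ranges: [-2.72, 2.72], [-1.05, 1.87], [-1.09, 1.28], [-1.99, 2.15], [-1.42, 1.44], [-3.14, 3.14]. Speed limits (rad/s): [2.79, 2.79, 3.14, 3.14, 3.14, 3.14].

## Interface

Orientations are given as a unit quaternion [w, x, y, z].
In Python, from workcell import ctrl gives the robot as it stands.
- The arm moves only by the shell command python3 -m inch 'ROWS'. ROWS is a JSON object of lists of equal length, an entry for each row: "xyz": the shift along the tool's x, y, z in units of 2.5 cm (1.0 is 2.5 cm), a list of three; "delta_rot": the turn, a rotation vector about the tool's x, y, z in units of 0.1 rad (1.0 is 0.1 rad), a list of three; "fingers": the opening, from 0 (shut) to 1 (fully open). A call has 1 to 20 rows; each row shifts and turns the commanded pose from where the row before left it, along the tool's axes as they then stand; what a row does not reach is not made up. A row lasts 1/8 s, in which the tool goes at most 62.5 mm and 10.7 degrees, less where a joint would pass 70% of its speed; a pose out of reach is approached as far as the arm can. A call with a number of a shift or a turn outside -1 to 1 is refused whole. A call with a gripper value outside its range is refused whole. The fingers move at their own pace and stop on an object; the grip force is fixed at half the most. Time passes only in rows, so rows that do not move let the fingers close. It gives the time, the measured TCP pose, the force, the opening and the grip force at its end, in the units of the state.
- ctrl.sense(): the state, without advancing time (a new reading comes with each control period).
- ctrl.grab_frame(name): name is "side" or "top" or "wrist"; returns a dict with "color" (480x640x3 uint8, blue, green, red), "z_map" (480x640 float32, mm along the optical axis (not along the pixel's ray), 0 where there is no reading), "mtx" (3x3 intrinsics, pixels), "distortion" ([k1, k2, p1, p2, k3] as OpenCV has them; the pictures are not rectified), "T" (4x4, takes a point from camera to world coordinates). Camera axes: x right, y down, z forward; pixel columns grow to the right and rows downward; lengths in mm; the calibration is good to about 2 mm. A picture is of the moment at which its call begins.
- ctrl.sign_off(): hands the job in; it is judged then, once.
Trained networks look in the newest picture that a camera, given by its name, has taken for a name from the list of things; names that differ only in an ending like _2 or _b are one class to them, and where a whole thing is asked for, a point or a joint stands for the part that bears it (a point fixed in the world has none). Each returns a list of dicts, best first, with "confidence" (0 to 1); they miss things now and then, are a little off and sometimes report something else, mostly with a low value. They report only what shows in the picture. A call takes as long as a camera call.
- ctrl.spot_in(camera, thing): "point" ([x, y, z] in mm, in world coordinates, good to about 4 mm: the middle of the surface that is visible of it).
The state is a dict: "t": time; "joints": joint angles; "joint_vel": joint speeds; "tau": joint torques, N m; "eef_pos": TCP position; "tool_rot": TCP orientation; "force": force on the tool from outside, world axes, zero at the start; "torque": the same for the moment, N m; "width": finger opening in mm; "grasp_force": force on a finger pad.
Only numpy, scipy, OpenCV 4.12 (cv2) and the standard library are available. Lean on these libraries where they do the work, as an engineer would, in place of code of your own. Each camera call takes 0.05 s, during which the arm holds its last target. There are 200 camera calls.

## Working session

There is one attempt and no reset: what is moved stays moved. The work goes in short steps, Python scripts to look and compute and a shell command to move; the robot and the scene stay as the last step left them, time stands still between calls to the robot, and variables do not carry over. Pictures are saved under pics/ and viewed, at most 14 in all, crops included, and the job is handed in when it is done.

```bash
mkdir -p pics; ls; cat > h.py <<'E'
import numpy as np, cv2
from workcell import ctrl
def shot(cam,fn=None):
    f=ctrl.grab_frame(cam)
    if fn: cv2.imwrite('pics/'+fn,f['color'])
    return f
def cloud(f):
    z=f['z_map']; h,w=z.shape
    u,v=np.meshgrid(np.arange(w),np.arange(h))
    p=cv2.undistortPoints(np.stack([u,v],-1).reshape(-1,1,2).astype(np.float64),f['mtx'],f['distortion']).reshape(h,w,2)
    P=np.dstack([p*z[...,None],z,np.ones_like(z)])
    W=(P@np.array(f['T']).T)[...,:3]; W[z==0]=np.nan
    return W
E
python3 - <<'E'
from h import *
s=ctrl.sense(); print(s['t'],s['eef_pos'],s['tool_rot'],s['width'],ctrl.grip_point_offset)
f=shot('top','top1.png')
for n in "blue_box yellow_box red_apple green_apple pink_yoghurt carton tub purple_yoghurt mandarin".split():
    print(n,[(np.round(d['point']).tolist(),round(d['confidence'],2)) for d in ctrl.spot_in('top',n)][:3])
print(np.round(f['T'],3).tolist())
E
```

```text
pics
0.0 [ 168.79456943 -469.97795096  230.40936288] [-1.02991877e-03  9.85175282e-01  1.71547580e-01 -1.77423586e-04] 85.50808373910577 18.700000000000003
blue_box [([466.0, 300.0, 5.0], 0.81)]
yellow_box [([454.0, -313.0, 2.0], 0.7), ([646.0, -0.0, 53.0], 0.65)]
red_apple [([547.0, 59.0, 50.0], 0.87)]
green_apple [([646.0, 2.0, 53.0], 0.94)]
pink_yoghurt [([467.0, 304.0, 2.0], 0.67)]
carton [([664.0, 190.0, 38.0], 0.97)]
tub [([655.0, -189.0, 43.0], 0.75), ([546.0, 62.0, 48.0], 0.27)]
purple_yoghurt [([537.0, -72.0, 58.0], 0.82)]
mandarin [([420.0, -76.0, 42.0], 0.85)]
[[0.108, -0.974, 0.202, 374.263], [-0.994, -0.105, 0.024, -9.88], [-0.003, -0.203, -0.979, 884.467], [0.0, 0.0, 0.0, 1.0]]
```

View pics/top1.png

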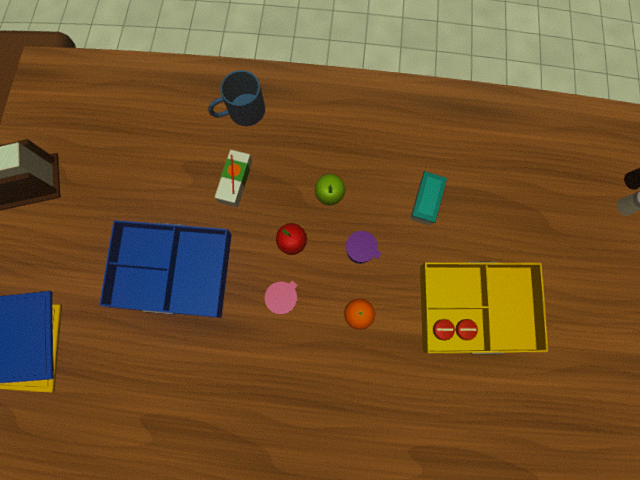

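The top view shows the blue box (about 165,268) and yellow box (485,308). Small compartments are on the left (+y), and the cheeses are at (455,329). The red apple is at (291,239), pink yoghurt (281,297), green apple (330,189), carton (233,178), tub (429,197), purple yoghurt (362,247) and mandarin (360,314). The network's pink_yoghurt result is wrong because it lands on the blue box, so I'll measure by colour and depth.

```bash
cat >> h.py <<'E'
C=dict(red_apple=(291,239),pink=(281,297),green_apple=(330,189),purple=(362,247),mandarin=(360,314),carton=(233,178),tub=(429,197),blue=(165,268),yellow=(485,308))
def rect(p):
    (cx,cy),(a,b),t=cv2.minAreaRect(p[:,:2].astype(np.float32))
    return np.round([cx,cy,a,b,t],1)
def circ(p,R):
    from scipy.optimize import least_squares
    h=cv2.convexHull(p[:,:2].astype(np.float32))[:,0]
    return np.round(least_squares(lambda q:np.hypot(*(h-q).T)-R,p[:,:2].mean(0),loss='soft_l1').x,1)
E
python3 - <<'E'
from h import *
f=shot('top'); W=cloud(f); hsv=cv2.cvtColor(f['color'],cv2.COLOR_BGR2HSV)
print('table z',np.nanmedian(W[380:420,250:400,2]))
for n,(u,v) in C.items():
    r=75 if n in('blue','yellow') else 34
    w=W[v-r:v+r,u-r:u+r].reshape(-1,3); 
    zmin={'blue':40.5,'yellow':40.5,'carton':30,'tub':32}.get(n,54 if n in('pink','purple') else 15)
    m=w[:,2]>zmin
    if r==34:
        k=(w[:,2]>zmin).reshape(2*r,2*r).astype(np.uint8)
        _,lab=cv2.connectedComponents(k); m=(lab==lab[r,r]).ravel()
    else: m&=w[:,2]<50
    p=w[m]; z=round(np.percentile(p[:,2],95),1)
    print(n,len(p),'z95',z,'rect',rect(p), 'circ',circ(p,29.5 if n in('pink','purple') else 30) if r==34 else '')
    if 'apple' in n or n=='mandarin':
        q=p[p[:,2]>33]; A=np.c_[2*q,np.ones(len(q))]; s=np.linalg.lstsq(A,(q**2).sum(1),rcond=None)[0]; print('  sphere',s[:3].round(1),(s[3]+s[:3]@s[:3])**.5)
E
```

```text
table z 0.5447872904658198
red_apple 774 z95 57.6 rect [549.2  63.1  57.4  57.6  52.7] circ [549.7  63.3]
  sphere [550.2  63.8  29.9] 30.072148464588835
pink 865 z95 60.9 rect [437.1  66.9  59.8  57.7   5.7] circ [435.8  66.5]
green_apple 753 z95 56.9 rect [654.9   0.9  56.1  56.4   6.2] circ [6.558e+02 6.000e-01]
  sphere [655.5   0.7  30.4] 29.54869677572054
purple 820 z95 60.9 rect [545.4 -70.4  58.5  60.5  19.7] circ [544.2 -70. ]
mandarin 753 z95 46.7 rect [422.7 -78.5  55.5  55.9   5.9] circ [424.4 -78.9]
  sphere [423.3 -79.2  15.9] 32.28790916875212
carton 1106 z95 39.2 rect [662.5 195.   44.  103.2  81.2] circ [651.3 190.3]
tub 1156 z95 41.6 rect [ 660.8 -192.9   48.4   95.8   78.4] circ [ 657.1 -193.9]
blue 919 z95 47.5 rect [468.1 296.1 170.9 226.5   1.7] circ 
yellow 991 z95 47.8 rect [ 457.5 -310.1  170.2  226.1    6. ] circ
```

```bash
python3 -m inch '{"xyz":[[0,0,0],[0,0,0],[0,0,0],[0,0,0]],"delta_rot":[[0,0,1],[0,0,1],[0,0,1],[0,0,0.45]],"fingers":[1,1,1,1]}'
```

```text
t: 1.05
eef_pos: [169.0, -470.6, 231.3]
tool_rot: [0.0, 1.0, -0.001, 0.0]
force: [0.3, -0.3, 0.1]
width: 85.9
grasp_force: 0.0
```

```bash
python3 -m inch '{"xyz":[[0.984,-0.555,0.3],[0.984,-0.555,0.3],[0.984,-0.555,0.3],[0.984,-0.555,0.3],[0.984,-0.555,0.3],[0.984,-0.555,0.3],[0.984,-0.555,0.3],[0.984,-0.555,0.3],[0.984,-0.555,0.3],[0.984,-0.555,0.3],[0.984,-0.555,0.3],[0.984,-0.555,0.3],[0.984,-0.555,0.3],[0.984,-0.555,0.3],[0.984,-0.555,0.3],[0.984,-0.555,0.3],[0.984,-0.555,0.3],[0.984,-0.555,0.3],[0.984,-0.555,0.3],[0.984,-0.555,0.3]],"delta_rot":[[0,0,0.1],[0,0,0.1],[0,0,0.1],[0,0,-0.3],[0,0,0],[0,0,0],[0,0,0],[0,0,0],[0,0,0],[0,0,0],[0,0,0],[0,0,0],[0,0,0],[0,0,0],[0,0,0],[0,0,0],[0,0,0],[0,0,0],[0,0,0],[0,0,0]],"fingers":[1,1,1,1,1,1,1,1,1,1,1,1,1,1,1,1,1,1,1,1]}'
```

```text
t: 3.55
eef_pos: [662.7, -194.2, 80.9]
tool_rot: [-0.0, 1.0, -0.0, -0.0]
force: [-0.5, -0.2, 0.1]
width: 85.7
grasp_force: 0.0
```

```bash
python3 -m inch '{"xyz":[[-0.07,-0.05,0],[0,0,0],[0,0,0],[0,0,0.8],[0,0,0.8],[0,0,0.8],[0,0,0.6],[0,0,0],[0,0,0],[0,0,0],[0,0,0],[0,0,0],[0,0,0],[0,0,0]],"delta_rot":[[0,0,0],[0,0,1],[0,0,1],[0,0,0],[0,0,0],[0,0,0],[0,0,0],[0,0,0],[0,0,0],[0,0,0],[0,0,0],[0,0,0],[0,0,0],[0,0,0]],"fingers":[1,1,1,1,1,1,1,1,0,0,0,0,0,0]}'
```

```text
t: 5.3
eef_pos: [661.1, -193.6, 7.8]
tool_rot: [0.0, 0.995, -0.1, 0.001]
force: [0.1, -0.4, 6.0]
width: 45.5
grasp_force: 61.9
```

```bash
python3 -m inch '{"xyz":[[0,0,-0.6],[0,0,-0.9],[0,0,-0.9],[0,0,-0.8],[-0.859,0.614,0],[-0.859,0.614,0],[-0.859,0.614,0],[-0.859,0.614,0],[-0.859,0.614,0],[-0.859,0.614,0],[-0.859,0.614,0],[-0.859,0.614,0],[-0.859,0.614,0],[-0.859,0.614,0],[0,0,0]],"delta_rot":[[0,0,0],[0,0,-1],[0,0,-1],[0,0,-1.0],[0,0,0],[0,0,0],[0,0,0],[0,0,0],[0,0,0],[0,0,0],[0,0,0],[0,0,0],[0,0,0],[0,0,0],[0,0,0]],"fingers":[0,0,0,0,0,0,0,0,0,0,0,0,0,0,0]}'; python3 - <<'E'
from h import *
f=shot('top','top2.png')
cv2.imwrite('pics/top2c.png',cv2.resize(f['color'][180:400,380:600],None,fx=2.5,fy=2.5))
E
```

```text
t: 7.18
eef_pos: [460.1, -368.5, 86.5]
tool_rot: [-0.0, 0.999, 0.048, -0.0]
force: [0.9, -0.1, -1.5]
width: 45.9
grasp_force: 61.7
```

```bash
python3 - <<'E'
from h import *
f=shot('wrist','w2.png')
E
```

```text
(no output)
```

View pics/w2.png

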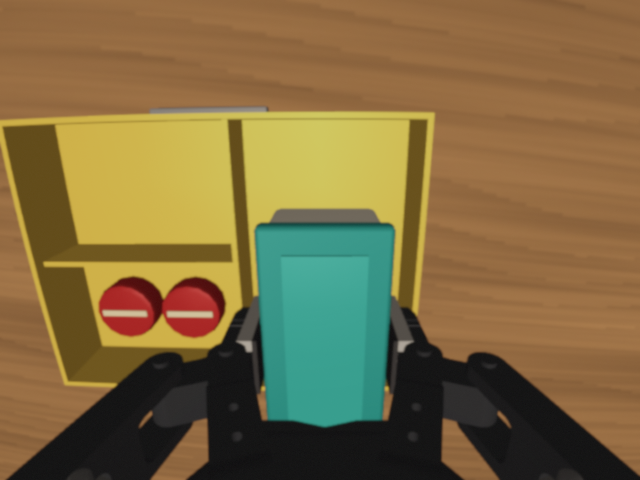

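The wrist view shows the tub held straight (325,320), centred over the long compartment of the yellow box. Next I lower it and release.

```bash
python3 -m inch '{"xyz":[[0.14,0,0.8],[0,0,0.8],[0,0,0.7],[0,0,0.4],[0,0,0.2],[0,0,0.06],[0,0,0]],"delta_rot":[[0,0,0],[0,0,0],[0,0,0],[0,0,0],[0,0,0],[0,0,0],[0,0,0]],"fingers":[0,0,0,0,0,0,0]}'
```

```text
t: 8.15
eef_pos: [465.6, -367.4, 12.8]
tool_rot: [0.0, 0.999, 0.05, 0.0]
force: [0.8, 0.3, -1.2]
width: 45.4
grasp_force: 61.7
```

```bash
python3 -m inch '{"xyz":[[0,0,0.05],[0,0,0],[0,0,0],[0,0,0],[0,0,0],[0,0,-0.4],[0,0,-0.8],[0,0,-0.8],[0,0,-0.8],[0,0,-0.8],[0,0,0]],"delta_rot":[[0,0,0],[0,0,0],[0,0,0],[0,0,0],[0,0,0],[0,0,0],[0,0,0],[0,0,0],[0,0,0],[0,0,1],[0,0,0]],"fingers":[0,0.68,0.68,0.68,0.68,0.68,0.68,0.68,0.68,1,1]}'; python3 - <<'E'
from h import *
f=shot('wrist','w3.png')
E
```

```text
t: 9.52
eef_pos: [466.6, -368.3, 103.6]
tool_rot: [0.002, 1.0, 0.0, 0.002]
force: [0.7, -0.1, -0.6]
width: 85.2
grasp_force: 0.0
```

View pics/w3.png

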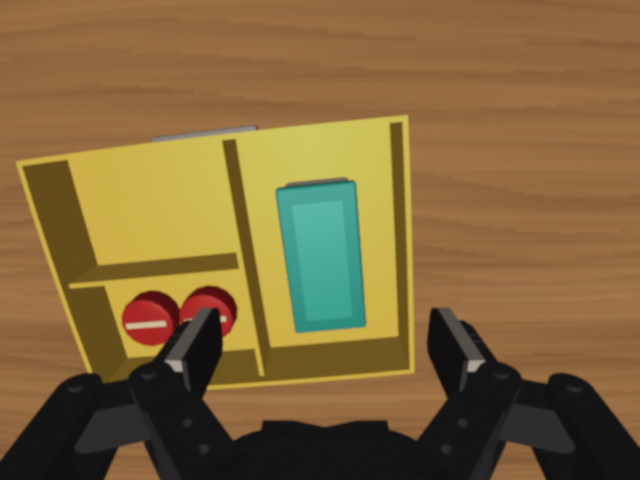

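The tub lies flat in the long compartment (320,255). Next is the green apple.

```bash
python3 -m inch '{"xyz":[[0.504,-0.984,0],[0.504,-0.984,0],[0.504,-0.984,0],[0.504,-0.984,0],[0.504,-0.984,0],[0.504,-0.984,0],[0.504,-0.984,0],[0.504,-0.984,0],[0.504,-0.984,0],[0.504,-0.984,0],[0.504,-0.984,0],[0.504,-0.984,0],[0.504,-0.984,0],[0.504,-0.984,0],[0.504,-0.984,0],[0,0,0]],"delta_rot":[[0,0,0],[0,0,0],[0,0,0],[0,0,0],[0,0,0],[0,0,0],[0,0,0],[0,0,0],[0,0,0],[0,0,0],[0,0,0],[0,0,0],[0,0,0],[0,0,0],[0,0,0],[0,0,0]],"fingers":[1,1,1,1,1,1,1,1,1,1,1,1,1,1,1,1]}'
```

```text
t: 11.58
eef_pos: [654.2, 2.5, 99.5]
tool_rot: [-0.001, 1.0, 0.003, -0.001]
force: [0.2, 0.1, 0.8]
width: 85.5
grasp_force: 0.0
```

```bash
python3 -m inch '{"xyz":[[0.04,0.05,0.8],[0,0,0.8],[0,0,0.8],[0,0,0.8],[0,0,0.5],[0,0,0],[0,0,0],[0,0,0],[0,0,0],[0,0,0],[0,0,0]],"delta_rot":[[0,0,0],[0,0,0],[0,0,0],[0,0,0],[0,0,0],[0,0,0],[0,0,0],[0,0,0],[0,0,0],[0,0,0],[0,0,0]],"fingers":[1,1,1,1,1,1,0,0,0,0,0]}'
```

```text
t: 12.95
eef_pos: [656.7, -0.4, 10.3]
tool_rot: [-0.0, 1.0, 0.001, 0.002]
force: [-0.4, 0.3, 6.1]
width: 56.9
grasp_force: 64.6
```

```bash
python3 -m inch '{"xyz":[[0,0,-0.4],[0,0,-0.8],[0,0,-0.8],[0,0,-0.8],[0,0,-0.8],[-0.597,0.925,0],[-0.597,0.925,0],[-0.597,0.925,0],[-0.597,0.925,0],[-0.597,0.925,0],[-0.597,0.925,0],[-0.597,0.925,0],[-0.597,0.925,0],[-0.597,0.925,0],[-0.597,0.925,0],[-0.597,0.925,0],[0,0,0]],"delta_rot":[[0,0,0],[0,0,0],[0,0,0],[0,0,0],[0,0,0],[0,0,0],[0,0,0],[0,0,0],[0,0,0],[0,0,0],[0,0,0],[0,0,0],[0,0,0],[0,0,0],[0,0,0],[0,0,0],[0,0,0]],"fingers":[0,0,0,0,0,0,0,0,0,0,0,0,0,0,0,0,0]}'; python3 - <<'E'
from h import *
f=shot('wrist','w4.png')
E
```

```text
t: 15.08
eef_pos: [490.1, -256.3, 98.2]
tool_rot: [-0.001, 1.0, -0.001, -0.001]
force: [0.8, -0.4, -0.8]
width: 57.2
grasp_force: 64.3
```

View pics/w4.png

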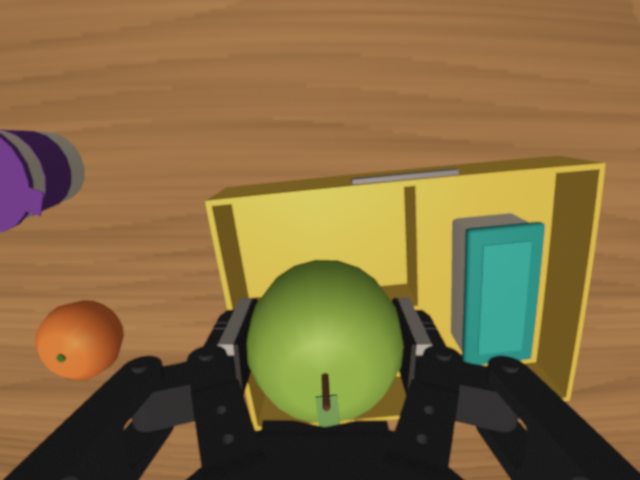

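The green apple is held (325,340) over the free small compartment. A quick numeric check of its tilt before lowering.

```bash
cat >> h.py <<'E'
def tilt(cam,u0,v0,r=75):
    f=shot(cam); W=cloud(f); img=f['color'].astype(int)
    u,v=np.meshgrid(np.arange(640),np.arange(480))
    q=W[(np.hypot(u-u0,v-v0)<r)&np.isfinite(W[...,2])]
    A=np.c_[2*q,np.ones(len(q))]
    for _ in range(4):
        s=np.linalg.lstsq(np.c_[2*q,np.ones(len(q))],(q**2).sum(1),rcond=None)[0]; c=s[:3]; R=(s[3]+c@c)**.5
        q=q[abs(np.linalg.norm(q-c,axis=1)-R)<3]
    D=W-c; d=np.linalg.norm(D,axis=2); m=(d>R+2)&(d<42)&(D[...,2]>15)
    print('c',c.round(1),'R',R.round(1),'stalk pts',m.sum(),'mean dir',D[m].mean(0).round(1),'cam',np.round(f['T'][:3,3]))
E
python3 -c "
from h import *
tilt('wrist',325,335)"
```

```text
c [ 490.8 -254.6  114.5] R 31.1 stalk pts 3060 mean dir [ 1.4  0.2 24.7] cam [ 570. -255.  240.]
```

```bash
python3 -m inch '{"xyz":[[0.06,0,0.8],[0,0,0.8],[0,0,0.8],[0,0,0.6],[0,0,0.26],[0,0,0.1],[0,0,0]],"delta_rot":[[0,0,0],[0,0,0],[0,0,0],[0,0,0],[0,0,0],[0,0,0],[0,0,0]],"fingers":[0,0,0,0,0,0,0]}'
```

```text
t: 16.05
eef_pos: [493.6, -255.3, 14.9]
tool_rot: [-0.0, 1.0, 0.001, 0.0]
force: [0.3, 0.5, -1.9]
width: 56.9
grasp_force: 64.3
```

```bash
python3 -m inch '{"xyz":[[0,0,0.06],[0,0,0],[0,0,0],[0,0,0],[0,0,-0.4],[0,0,-0.8],[0,0,-0.8],[0,0,-0.8],[0,0,-0.8],[0,0,0]],"delta_rot":[[0,0,0],[0,0,0],[0,0,0],[0,0,0],[0,0,0],[0,0,0],[0,0,0],[0,0,0],[0,0,0],[0,0,0]],"fingers":[0,0.84,0.84,0.84,0.84,0.84,0.84,0.84,1,1]}'; python3 - <<'E'
from h import *
f=shot('wrist','w5.png')
E
```

```text
t: 17.3
eef_pos: [494.6, -256.0, 105.2]
tool_rot: [0.001, 1.0, 0.001, 0.002]
force: [0.2, 0.4, -0.8]
width: 85.5
grasp_force: 0.0
```

View pics/w5.png

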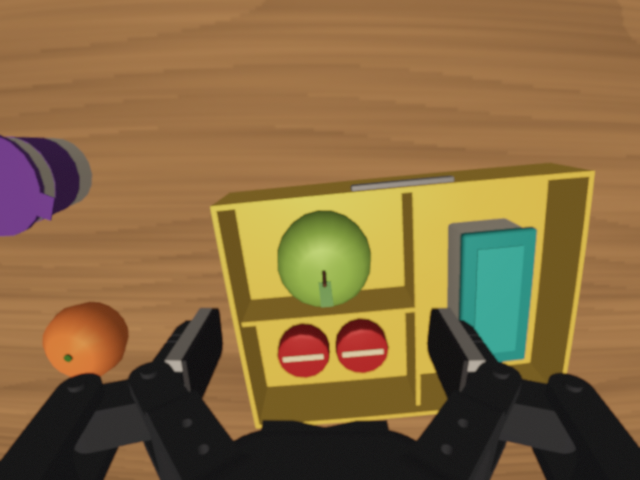

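The green apple stands upright in its compartment (324,258). Next is the red apple.

```bash
python3 -m inch '{"xyz":[[0.175,-0.981,0],[0.175,-0.981,0],[0.175,-0.981,0],[0.175,-0.981,0],[0.175,-0.981,0],[0.175,-0.981,0],[0.175,-0.981,0],[0.175,-0.981,0],[0.175,-0.981,0],[0.175,-0.981,0],[0.175,-0.981,0],[0.175,-0.981,0],[0.175,-0.981,0],[0,0,0]],"delta_rot":[[0,0,0],[0,0,0],[0,0,0],[0,0,0],[0,0,0],[0,0,0],[0,0,0],[0,0,0],[0,0,0],[0,0,0],[0,0,0],[0,0,0],[0,0,0],[0,0,0]],"fingers":[1,1,1,1,1,1,1,1,1,1,1,1,1,1]}'
```

```text
t: 19.1
eef_pos: [549.8, 34.0, 103.6]
tool_rot: [-0.013, 1.0, 0.024, -0.0]
force: [0.0, 0.3, -0.5]
width: 85.5
grasp_force: 0.0
```

```bash
python3 -m inch '{"xyz":[[0,0,0],[0,0,0]],"delta_rot":[[0,0,0],[0,0,0]],"fingers":[1,1]}'; python3 -c "
from h import *
s=ctrl.sense(); print(np.round(s['joints'],3),s['tool_rot'])
f=shot('wrist')
print(ctrl.spot_in('wrist','red_apple')[:1],ctrl.spot_in('wrist','purple_yoghurt')[:1])"
```

```text
t: 19.35
eef_pos: [549.2, 33.1, 103.6]
tool_rot: [-0.012, 1.0, 0.024, -0.0]
force: [0.0, 1.0, -0.5]
width: 85.8
grasp_force: 0.0
[ 0.046  0.425 -0.078  1.068  0.025  3.141] [-1.24791059e-02  9.99640694e-01  2.37179474e-02 -4.62411164e-04]
[{'point': [558.0, 60.5, 52.0], 'confidence': 0.87}] [{'point': [546.7, -63.4, 61.4], 'confidence': 0.74}]
```

The last joint has hit its +π limit (j6 = j1+π−yaw), so I make a half turn in place, which gives the same grasp.

```bash
python3 -m inch '{"xyz":[[0,0,0],[0,0,0],[0,0,0],[0,0,0],[0,0,0],[0,0,0],[0,0,0],[0,0,0],[0,0,0],[0,0,0],[0,0,0],[0,0,0],[0,0,0],[0,0,0],[0,0,0],[0,0,0],[0,0,0],[0,0,0],[0,0,0],[0,0,0]],"delta_rot":[[0,0,-1],[0,0,-1],[0,0,-1],[0,0,-1],[0,0,-1],[0,0,-1],[0,0,-1],[0,0,-1],[0,0,-1],[0,0,-1],[0,0,-1],[0,0,-1],[0,0,-1],[0,0,-1],[0,0,-1],[0,0,-1],[0,0,-1],[0,0,-1],[0,0,-1],[0,0,-1]],"fingers":[1,1,1,1,1,1,1,1,1,1,1,1,1,1,1,1,1,1,1,1]}'
python3 -m inch '{"xyz":[[0,0,0],[0,0,0],[0,0,0],[0,0,0],[0,0,0],[0,0,0],[0,0,0],[0,0,0],[0,0,0],[0,0,0],[0,0,0],[0,0,0]],"delta_rot":[[0,0,-1],[0,0,-1],[0,0,-1],[0,0,-1],[0,0,-1],[0,0,-1],[0,0,-1],[0,0,-1],[0,0,-1],[0,0,-1],[0,0,-0.9],[0,0,0]],"fingers":[1,1,1,1,1,1,1,1,1,1,1,1]}'
cat >> h.py <<'E'
def fix(yaw,xyz=None):
    from scipy.spatial.transform import Rotation as R
    s=ctrl.sense(); q=np.array(s['tool_rot']); C=R.from_quat(q[[1,2,3,0]])
    T=R.from_quat([np.cos(yaw/2),np.sin(yaw/2),0,0])
    print('rot units',((C.inv()*T).as_rotvec()/.1).round(2))
    if xyz is not None: print('shift units now',(C.inv().apply(np.array(xyz)-s['eef_pos'])/25).round(2))
    print(np.round(s['eef_pos'],1),np.round(s['joints'],2))
E
python3 -c "
from h import *
fix(np.pi,[550,63.5,103])"
```

```text
t: 22.0
eef_pos: [549.4, 33.5, 103.7]
tool_rot: [-0.007, 0.518, 0.855, 0.01]
force: [0.4, -0.9, 0.2]
width: 85.4
grasp_force: 0.0
t: 23.5
eef_pos: [549.4, 33.5, 103.7]
tool_rot: [-0.001, 0.002, 1.0, 0.013]
force: [0.0, -0.1, -0.0]
width: 85.5
grasp_force: 0.0
rot units [ 0.25 -0.01 -0.05]
shift units now [-0.02  1.2   0.06]
[549.4  33.5 103.7] [ 0.05  0.43 -0.08  1.07  0.03  0.05]
```

```bash
python3 -m inch '{"xyz":[[0,0,0],[-0.02,0.6,0],[0,0.6,0],[0,0,0]],"delta_rot":[[0.25,0,-0.05],[0,0,0],[0,0,0],[0,0,0]],"fingers":[1,1,1,1]}'; python3 -c "
from h import *
fix(np.pi,[550,63.5,9])
f=shot('top','top6.png'); cv2.imwrite('pics/top6c.png',cv2.resize(f['color'][80:340,190:420],None,fx=2.2,fy=2.2))"
```

```text
t: 24.0
eef_pos: [549.8, 65.4, 103.6]
tool_rot: [-0.001, -0.002, 1.0, 0.0]
force: [-0.2, -0.1, -0.0]
width: 85.8
grasp_force: 0.0
rot units [ 0.   -0.01  0.04]
shift units now [-0.01 -0.08  3.78]
[549.8  65.4 103.6] [ 0.12  0.43 -0.07  1.07  0.    0.11]
```

View pics/top6c.png

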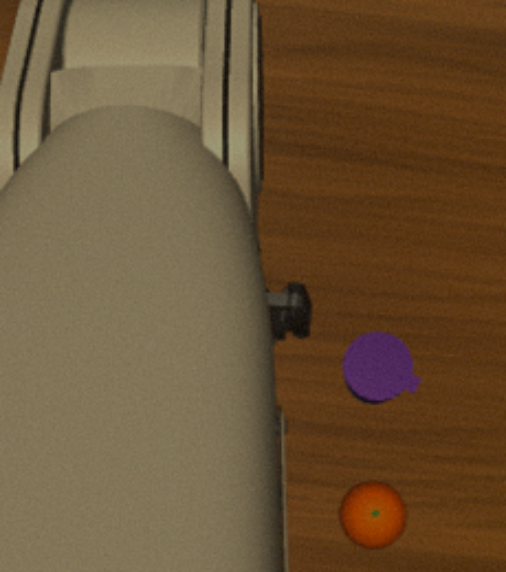

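The arm hides the apple from above, but the right finger (300,310) is well clear of the purple pot (378,367). Now I descend, grip and lift.

```bash
python3 -m inch '{"xyz":[[0,-0.08,0.8],[0,0,0.8],[0,0,0.8],[0,0,0.8],[0,0,0.56],[0,0,0],[0,0,0],[0,0,0],[0,0,0],[0,0,0],[0,0,0],[0,0,-0.4],[0,0,-0.8],[0,0,-0.8],[0,0,-0.8],[0,0,-0.8],[0,0,0]],"delta_rot":[[0,0,0],[0,0,0],[0,0,0],[0,0,0],[0,0,0],[0,0,0],[0,0,0],[0,0,0],[0,0,0],[0,0,0],[0,0,0],[0,0,0],[0,0,0],[0,0,0],[0,0,0],[0,0,0],[0,0,0]],"fingers":[1,1,1,1,1,1,0,0,0,0,0,0,0,0,0,0,0]}'; python3 -c "
from h import *
fix(np.pi,[507.1,348.8,100])"
```

```text
t: 26.18
eef_pos: [551.2, 61.8, 101.5]
tool_rot: [0.001, -0.001, 1.0, 0.0]
force: [-1.3, -0.8, -1.4]
width: 57.1
grasp_force: 64.4
rot units [0.   0.03 0.02]
shift units now [ 1.74 11.48  0.06]
[551.2  61.8 101.5] [ 0.11  0.43 -0.07  1.06  0.    0.11]
```

```bash
python3 -m inch '{"xyz":[[0.145,0.955,0],[0.145,0.955,0],[0.145,0.955,0],[0.145,0.955,0],[0.145,0.955,0],[0.145,0.955,0],[0.145,0.955,0],[0.145,0.955,0],[0.145,0.955,0],[0.145,0.955,0],[0.145,0.955,0],[0.145,0.955,0],[0,0,0]],"delta_rot":[[0,0,0],[0,0,0],[0,0,0],[0,0,0],[0,0,0],[0,0,0],[0,0,0],[0,0,0],[0,0,0],[0,0,0],[0,0,0],[0,0,0],[0,0,0]],"fingers":[0,0,0,0,0,0,0,0,0,0,0,0,0]}'; python3 -c "
from h import *
fix(np.pi,[507.1,348.8,14]);shot('wrist','w7.png')"
```

```text
t: 27.8
eef_pos: [505.3, 350.1, 99.3]
tool_rot: [-0.001, -0.002, 1.0, 0.0]
force: [1.4, 0.0, -2.3]
width: 57.4
grasp_force: 64.4
rot units [ 0.   -0.01  0.04]
shift units now [-0.08 -0.05  3.41]
[505.3 350.1  99.3] [0.61 0.55 0.11 1.14 0.   0.6 ]
```

View pics/w7.png

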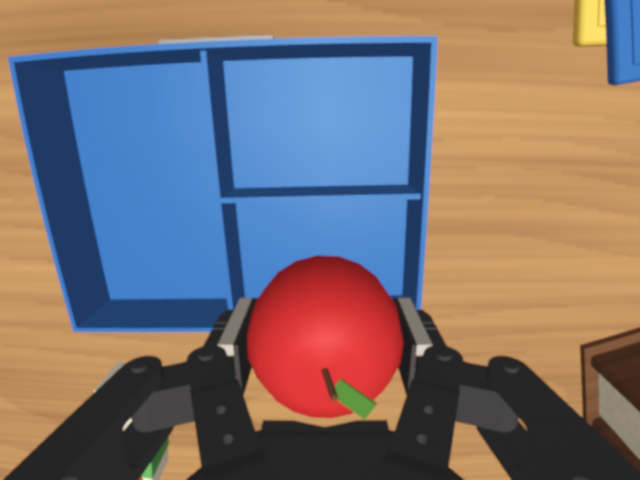

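The red apple is held upright (325,335) over the +x small compartment of the blue box. I lower and release it.

```bash
python3 -m inch '{"xyz":[[-0.06,-0.04,0.8],[0,0,0.8],[0,0,0.8],[0,0,0.6],[0,0,0.26],[0,0,0.1],[0,0,0.06],[0,0,0],[0,0,0],[0,0,0],[0,0,0],[0,0,-0.4],[0,0,-0.8],[0,0,-0.8],[0,0,-0.8],[0,0,-0.8],[0,0,0]],"delta_rot":[[0,0,0],[0,0,0],[0,0,0],[0,0,0],[0,0,0],[0,0,0],[0,0,0],[0,0,0],[0,0,0],[0,0,0],[0,0,0],[0,0,0],[0,0,0],[0,0,0],[0,0,0],[0,0,0],[0,0,0]],"fingers":[0,0,0,0,0,0,0,0,0.84,0.84,0.84,0.84,0.84,0.84,0.84,1,1]}'; python3 -c "
from h import *
fix(np.pi,[436.3,66.7,102]);shot('wrist','w8.png')"
```

```text
t: 29.98
eef_pos: [508.8, 348.1, 106.8]
tool_rot: [0.001, -0.001, 1.0, 0.001]
force: [1.4, -0.0, -0.1]
width: 85.3
grasp_force: 0.0
rot units [0.03 0.03 0.02]
shift units now [  2.92 -11.25   0.15]
[508.8 348.1 106.8] [0.6  0.54 0.12 1.15 0.   0.6 ]
```

View pics/w8.png

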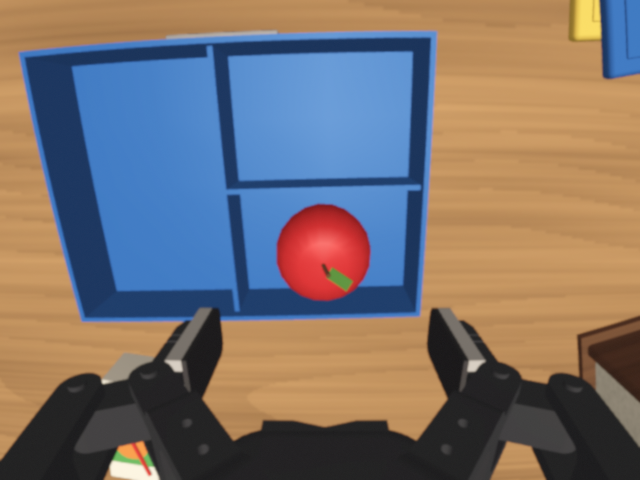

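The red apple stands in its compartment (323,253). Next is the pink yoghurt.

```bash
python3 -m inch '{"xyz":[[0.243,-0.9375,0],[0.243,-0.9375,0],[0.243,-0.9375,0],[0.243,-0.9375,0],[0.243,-0.9375,0],[0.243,-0.9375,0],[0.243,-0.9375,0],[0.243,-0.9375,0],[0.243,-0.9375,0],[0.243,-0.9375,0],[0.243,-0.9375,0],[0.243,-0.9375,0],[0,0,0]],"delta_rot":[[0,0,0],[0,0,0],[0,0,0],[0,0,0],[0,0,0],[0,0,0],[0,0,0],[0,0,0],[0,0,0],[0,0,0],[0,0,0],[0,0,0],[0,0,0]],"fingers":[1,1,1,1,1,1,1,1,1,1,1,1,1]}'; python3 -c "
from h import *
fix(np.pi,[436.3,66.7,6])"
```

```text
t: 31.65
eef_pos: [433.7, 64.6, 103.4]
tool_rot: [-0.002, 0.0, 1.0, -0.0]
force: [-0.9, -0.3, 0.4]
width: 85.2
grasp_force: 0.0
rot units [-0.   -0.04 -0.01]
shift units now [-0.12  0.09  3.9 ]
[433.7  64.6 103.4] [ 0.15  0.23 -0.37  0.98  0.    0.15]
```

```bash
python3 -m inch '{"xyz":[[-0.08,0.06,0.8],[0,0,0.8],[0,0,0.8],[0,0,0.8],[0,0,0.65],[0,0,0],[0,0,0],[0,0,0],[0,0,0],[0,0,0],[0,0,0],[0,0,-0.4],[0,0,-0.8],[0,0,-0.8],[0,0,-0.8],[0,0,-0.8],[0,0,0]],"delta_rot":[[0,0,0],[0,0,0],[0,0,0],[0,0,0],[0,0,0],[0,0,0],[0,0,0],[0,0,0],[0,0,0],[0,0,0],[0,0,0],[0,0,0],[0,0,0],[0,0,0],[0,0,0],[0,0,0],[0,0,0]],"fingers":[1,1,1,1,1,1,0,0,0,0,0,0,0,0,0,0,0]}'; python3 -c "
from h import *
fix(np.pi,[426.1,346.4,100])"
```

```text
t: 33.78
eef_pos: [438.4, 67.3, 99.7]
tool_rot: [0.001, -0.001, 1.0, 0.0]
force: [0.1, 0.0, -0.9]
width: 53.8
grasp_force: 58.2
rot units [0.01 0.03 0.02]
shift units now [ 4.700e-01  1.116e+01 -1.000e-02]
[438.4  67.3  99.7] [ 0.15  0.24 -0.37  0.96  0.    0.15]
```

```bash
python3 -m inch '{"xyz":[[0.04,0.93,0],[0.04,0.93,0],[0.04,0.93,0],[0.04,0.93,0],[0.04,0.93,0],[0.04,0.93,0],[0.04,0.93,0],[0.04,0.93,0],[0.04,0.93,0],[0.04,0.93,0],[0.04,0.93,0],[0.04,0.93,0],[0,0,0]],"delta_rot":[[0,0,0],[0,0,0],[0,0,0],[0,0,0],[0,0,0],[0,0,0],[0,0,0],[0,0,0],[0,0,0],[0,0,0],[0,0,0],[0,0,0],[0,0,0]],"fingers":[0,0,0,0,0,0,0,0,0,0,0,0,0]}'; python3 -c "
from h import *
fix(np.pi,[426.1,346.4,14]);shot('wrist','w9.png')"
```

```text
t: 35.4
eef_pos: [424.1, 347.7, 97.4]
tool_rot: [-0.001, -0.002, 1.0, -0.0]
force: [-0.1, 0.5, -1.3]
width: 53.4
grasp_force: 58.2
rot units [-0.   -0.02  0.04]
shift units now [-0.08 -0.05  3.34]
[424.1 347.7  97.4] [ 0.69  0.43 -0.09  1.05  0.    0.68]
```

View pics/w9.png

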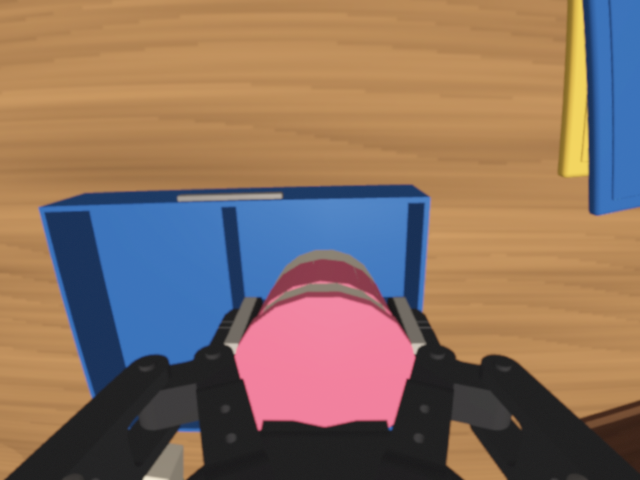

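The pink yoghurt is held upright (325,350) over the −x small compartment. I lower and release it.

```bash
python3 -m inch '{"xyz":[[-0.04,-0.04,0.8],[0,0,0.8],[0,0,0.8],[0,0,0.6],[0,0,0.26],[0,0,0.1],[0,0,0.06],[0,0,0],[0,0,0],[0,0,0],[0,0,0],[0,0,-0.4],[0,0,-0.8],[0,0,-0.8],[0,0,-0.8],[0,0,-0.8],[0,0,0]],"delta_rot":[[0,0,0],[0,0,0],[0,0,0],[0,0,0],[0,0,0],[0,0,0],[0,0,0],[0,0,0],[0,0,0],[0,0,0],[0,0,0],[0,0,0],[0,0,0],[0,0,0],[0,0,0],[0,0,0],[0,0,0]],"fingers":[0,0,0,0,0,0,0,0,0.84,0.84,0.84,0.84,0.84,0.84,0.84,1,1]}'; python3 -c "
from h import *
fix(np.pi,[662.5,195,100]);shot('wrist','w10.png')"
```

```text
t: 37.58
eef_pos: [426.8, 346.3, 104.9]
tool_rot: [0.001, -0.001, 1.0, 0.002]
force: [0.1, -0.5, -1.2]
width: 85.0
grasp_force: 0.0
rot units [0.03 0.02 0.02]
shift units now [-9.42 -6.07  0.2 ]
[426.8 346.3 104.9] [ 0.68  0.42 -0.08  1.06  0.    0.68]
```

View pics/w10.png

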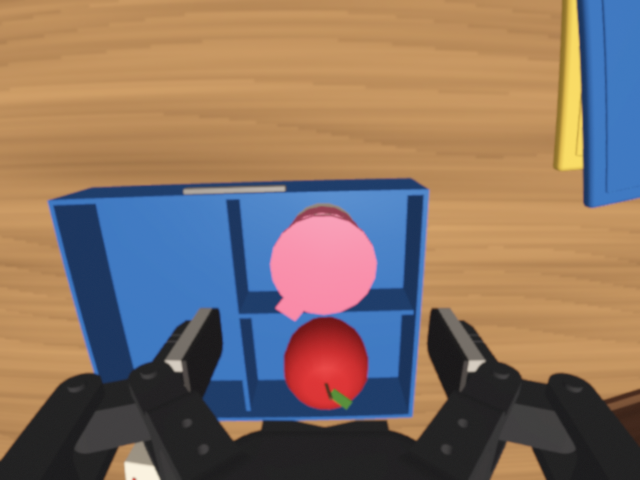

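Yoghurt (323,262) and red apple (325,362) both stand properly. Last is the carton.

```bash
python3 -m inch '{"xyz":[[-0.942,-0.607,0],[-0.942,-0.607,0],[-0.942,-0.607,0],[-0.942,-0.607,0],[-0.942,-0.607,0],[-0.942,-0.607,0],[-0.942,-0.607,0],[-0.942,-0.607,0],[-0.942,-0.607,0],[-0.942,-0.607,0],[0,0,0],[0,0,0],[0,0,0]],"delta_rot":[[0,0,0],[0,0,0],[0,0,0],[0,0,0],[0,0,0],[0,0,0],[0,0,0],[0,0,0],[0,0,0],[0,0,0],[0,0,1],[0,0,0.54],[0,0,0]],"fingers":[1,1,1,1,1,1,1,1,1,1,1,1,1]}'; python3 -c "
from h import *
fix(np.pi-.154,[662.5,195,6])"
```

```text
t: 39.25
eef_pos: [660.5, 193.5, 100.6]
tool_rot: [-0.002, 0.076, 0.997, -0.0]
force: [0.5, -0.5, 0.0]
width: 85.2
grasp_force: 0.0
rot units [-0.01 -0.04  0.02]
shift units now [-0.08  0.08  3.78]
[660.5 193.5 100.6] [0.28 0.69 0.38 1.26 0.   0.44]
```

```bash
python3 -m inch '{"xyz":[[-0.06,0.06,0.8],[0,0,0.8],[0,0,0.8],[0,0,0.8],[0,0,0.6],[0,0,0],[0,0,0],[0,0,0],[0,0,0],[0,0,0],[0,0,0],[0,0,0],[0,0,-0.4],[0,0,-0.8],[0,0,-0.8],[0,0,-0.8],[0,0,-0.8],[0,0,0]],"delta_rot":[[0,0,0],[0,0,0],[0,0,0],[0,0,0],[0,0,0],[0,0,0],[0,0,0],[0,0,0],[0,0,0],[0,0,0],[0,0,0],[0,0,0],[0,0,0],[0,0,0],[0,0,0],[0,0,-1],[0,0,-0.84],[0,0,0]],"fingers":[1,1,1,1,1,1,0,0,0,0,0,0,0,0,0,0,0,0]}'; python3 -c "
from h import *
fix(np.pi+.03,[469.9,237.1,100])"
```

```text
t: 41.5
eef_pos: [663.9, 195.4, 99.0]
tool_rot: [0.001, -0.015, 1.0, 0.001]
force: [1.7, 0.6, -1.0]
width: 41.0
grasp_force: 63.0
rot units [0.01 0.02 0.01]
shift units now [ 7.71  1.9  -0.05]
[663.9 195.4  99. ] [0.29 0.7  0.38 1.25 0.   0.26]
```

```bash
python3 -m inch '{"xyz":[[0.85,0.21,0],[0.85,0.21,0],[0.85,0.21,0],[0.85,0.21,0],[0.85,0.21,0],[0.85,0.21,0],[0.85,0.21,0],[0.85,0.21,0],[0.85,0.21,0],[0,0,0]],"delta_rot":[[0,0,0],[0,0,0],[0,0,0],[0,0,0],[0,0,0],[0,0,0],[0,0,0],[0,0,0],[0,0,0],[0,0,0]],"fingers":[0,0,0,0,0,0,0,0,0,0]}'; python3 -c "
from h import *
fix(np.pi+.03,[469.9,237.1,14]);shot('wrist','w11.png')"
```

```text
t: 42.75
eef_pos: [468.0, 235.9, 96.3]
tool_rot: [-0.002, -0.016, 1.0, -0.001]
force: [0.7, -1.2, -1.6]
width: 41.2
grasp_force: 62.9
rot units [-0.01 -0.05  0.02]
shift units now [-0.09  0.05  3.29]
[468.  235.9  96.3] [ 0.47  0.39 -0.16  1.03  0.    0.43]
```

View pics/w11.png

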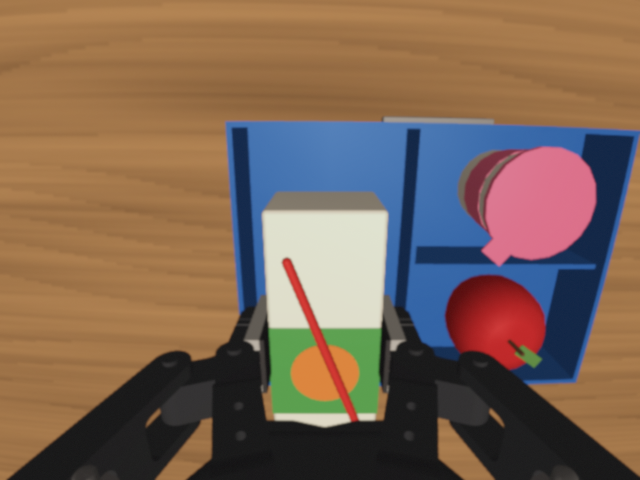

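The carton is straight and level (325,300) over the long compartment. I lower and release it.

```bash
python3 -m inch '{"xyz":[[-0.04,0.03,0.8],[0,0,0.8],[0,0,0.8],[0,0,0.6],[0,0,0.26],[0,0,0.1],[0,0,0.06],[0,0,0],[0,0,0],[0,0,0],[0,0,0],[0,0,-0.4],[0,0,-0.8],[0,0,-0.8],[0,0,-0.8],[0,0,-0.8],[0,0,-0.8],[0,0,0]],"delta_rot":[[0,0,0],[0,0,0],[0,0,0],[0,0,0],[0,0,0],[0,0,0],[0,0,0],[0,0,0],[0,0,0],[0,0,0],[0,0,0],[0,0,0],[0,0,0],[0,0,0],[0,0,0],[0,0,0],[0,0,0],[0,0,0]],"fingers":[0,0,0,0,0,0,0,0,0.66,0.66,0.66,0.66,0.66,0.66,0.66,0.66,0.66,0.66]}'
python3 -m inch '{"xyz":[[0,-0.95,-0.4],[0,-0.95,-0.4],[0,-0.95,0],[0,-0.95,0],[0,-0.95,0],[0,-0.95,0],[0,-0.95,0],[0,-0.95,0],[0,-0.95,0],[0,-0.95,0],[0,0,0]],"delta_rot":[[0,0,0],[0,0,0],[0,0,0],[0,0,0],[0,0,0],[0,0,0],[0,0,0],[0,0,0],[0,0,0],[0,0,0],[0,0,0]],"fingers":[0.66,0.66,0.66,0.66,0.66,0.66,0.66,0.66,0.66,0.66,0.66]}'
python3 -c "
from h import *
shot('top','top12.png')"
```

```text
t: 45.05
eef_pos: [472.7, 237.8, 124.2]
tool_rot: [0.001, -0.016, 1.0, 0.001]
force: [-0.2, -0.3, -0.4]
width: 56.5
grasp_force: 0.0
t: 46.42
eef_pos: [478.3, -1.5, 141.2]
tool_rot: [-0.001, -0.015, 1.0, 0.0]
force: [-0.2, 0.4, -0.1]
width: 56.5
grasp_force: 0.0
```

View pics/top12.png

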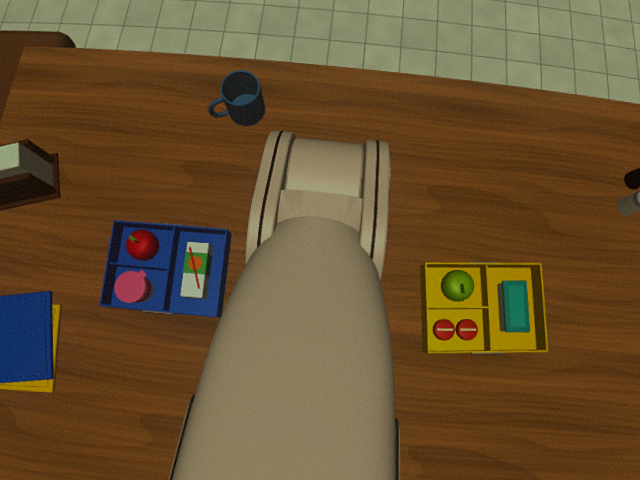

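All five items sit in their compartments: red apple (143,244), yoghurt (131,287), carton (195,270), green apple (457,285) and tub (515,306). Neither box has moved. One numeric check of levels, then I hand in.

```bash
python3 -c "
from h import *
W=cloud(shot('top'))
for n,(u,v,r) in dict(carton=(195,270,9),tub=(515,306,9),yog=(131,287,9),redapple=(143,244,10),green=(457,285,10)).items():
    p=W[v-r:v+r,u-r:u+r].reshape(-1,3); p=p[np.isfinite(p[:,2])]; c=np.linalg.lstsq(np.c_[p[:,:2]-p[:,:2].mean(0),np.ones(len(p))],p[:,2],rcond=None)[0]
    print(n,c.round(3))
print(ctrl.sense()['t'])"
```

```text
carton [ 2.2000e-02 -1.4000e-02  4.0746e+01]
tub [ 5.0000e-03 -2.1000e-02  4.3396e+01]
yog [ 9.00e-03 -1.10e-02  6.23e+01]
redapple [3.6000e-02 2.6500e-01 5.6702e+01]
green [-3.1000e-02 -2.0000e-01  5.8133e+01]
46.525
```

```bash
python3 -c "
from workcell import ctrl
print(ctrl.sign_off())"
```

```text
the job is handed in; nothing more can be done
None
```

I packed all five items into their assigned compartments and handed the job in at about 46.5 s of the 128 s allowed; the sign-off returned no verdict. The last top view showed all five in place. The arm hid the spare yoghurt and the mandarin in that view, but no move was aimed at them and there was no sign of contact.

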